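# Crosswise pile of tapered packers for the heater

## Task

Build the level packing pile that will carry the heater, on the grey tapered packer that already lies on the steel pad. Set the orange packer squarely on the grey one, turned end for end so its thick end is over the grey one's thin end and the top comes out level; then the green one centred crosswise on the orange; last the blue one, which must first be laid over from its side onto a broad face, squarely on the green and turned end for end to it. Set each down gently, by feel, neither dropped nor pressed hard, so the faces meet flush; let go of it before the next, and leave the grey packer where it is and the other things on the bench undisturbed.

Things in the scene. Friction and masses are not known exactly. Their poses are not given: they have to be found in the camera images.
- grey_centre (a point): Bare grey. Tapered metal packer, 120 mm long, 54 wide between flat parallel flanks, 38 thick at the thick end falling to 22 at the thin end (30 at the middle); black band near the thick end, 0.3 to 0.6 kg. This point: its centre. x: from thin to thick end along the middle plane; y: across the width; z: through the thickness. Lies on a broad face on the pad, loose.
- grey_thick (a point): Centre of the grey packer's thick end face, 60 mm from its centre along its +x; axes as at its centre. All four packers are alike: the broad faces meet at 7.6 degrees, so on a broad face z leans 3.8 degrees from vertical and x rises 3.8 degrees towards the thick end. Either broad face may be the underside.
- orange_centre (a point): Orange. Tapered metal packer, 120 mm long, 54 wide between flat parallel flanks, 38 thick at the thick end falling to 22 at the thin end (30 at the middle); black band near the thick end, 0.3 to 0.6 kg. This point: its centre. x: from thin to thick end along the middle plane; y: across the width; z: through the thickness. Starts on a broad face on the bench.
- orange_thick (a point): Centre of the orange packer's thick end face, 60 mm from its centre along its +x; axes as at its centre. 
- green_centre (a point): Green. Tapered metal packer, 120 mm long, 54 wide between flat parallel flanks, 38 thick at the thick end falling to 22 at the thin end (30 at the middle); black band near the thick end, 0.3 to 0.6 kg. This point: its centre. x: from thin to thick end along the middle plane; y: across the width; z: through the thickness. Starts on a broad face on the bench.
- green_thick (a point): Centre of the green packer's thick end face, 60 mm from its centre along its +x; axes as at its centre. 
- blue_centre (a point): Blue. Tapered metal packer, 120 mm long, 54 wide between flat parallel flanks, 38 thick at the thick end falling to 22 at the thin end (30 at the middle); black band near the thick end, 0.3 to 0.6 kg. This point: its centre. x: from thin to thick end along the middle plane; y: across the width; z: through the thickness. Starts on a FLANK on the bench (54 mm tall).
- blue_thick (a point): Centre of the blue packer's thick end face, 60 mm from its centre along its +x; axes as at its centre. While it lies on its flank, z is level and y vertical; a sideways push along z near its top topples it onto a broad face.
- pad: Fixed square steel pad with two yellow edge lines, 150 x 150 x 8 mm, on which the pile is built; origin at the centre of its underside, on the bench, z up, sides along x and y.
- vent_mid (a point): Bystander: round black vent grille, 72 mm across, 14 mm high, loose. A point on its axis or middle, about half-way up.
- collar_mid (a point): Bystander: black duct collar standing upright, 72 mm across, 58 mm high, loose. A point on its axis or middle, about half-way up.
- clamp_a_mid (a point): Bystander: open steel pipe clamp, about 60 mm across, lying flat, 18 mm high, loose. A point on its axis or middle, about half-way up.
- clamp_b_mid (a point): Bystander: open steel pipe clamp, about 60 mm across, lying flat, 18 mm high, loose. A point on its axis or middle, about half-way up.
- bracket_mid (a point): Bystander: black angle bracket, 85 x 50 mm, 24 mm high at its upturned end, loose. A point on its axis or middle, about half-way up.
- can_mid (a point): Bystander: round red tin standing upright, 70 mm across, 60 mm high, loose. A point on its axis or middle, about half-way up.
Things that resemble listed ones, but are neither listed nor needed, are in the scene too. Of the things shaped like the part that bears orange_centre, the orange one is meant.

How it is judged:
On the way, in this order (a step that is already met when the one before it is completed fails the run):
1. the orange packer rests flush and reversed on the grey one, released (horizontal distance between orange_centre and grey_centre below 0.015 m and angle between the x axis of orange_centre and the x axis of grey_centre, either way round below 0.16 rad and angle between the z axis of orange_centre and the z axis of grey_centre, either way round below 0.05 rad and distance between orange_centre and grey_centre between 0.026 and 0.037 m and x of orange_thick in the frame of grey_centre below -0.03 m and contact force between orange and grey above 0.5 N and contact force between the fingers and orange below 0.3 N and height (world z) of orange_centre above 0.045 m and linear speed of orange below 0.02 m/s and angular speed of orange below 0.15 rad/s), for 0.2 s.
2. the green packer rests crosswise on the orange one, released (horizontal distance between green_centre and orange_centre below 0.018 m and angle between the x axis of green_centre and the y axis of orange_centre, either way round below 0.2 rad and angle between the z axis of green_centre and the z axis of orange_centre, either way round below 0.15 rad and distance between green_centre and orange_centre between 0.026 and 0.038 m and contact force between green and orange above 0.5 N and contact force between the fingers and green below 0.3 N and height (world z) of green_centre above 0.072 m and linear speed of green below 0.02 m/s and angular speed of green below 0.15 rad/s), for 0.2 s.
3. the blue packer rests flush and reversed on the green one, released (horizontal distance between blue_centre and green_centre below 0.015 m and angle between the x axis of blue_centre and the x axis of green_centre, either way round below 0.16 rad and angle between the z axis of blue_centre and the z axis of green_centre, either way round below 0.05 rad and distance between blue_centre and green_centre between 0.026 and 0.037 m and x of blue_thick in the frame of green_centre below -0.03 m and contact force between blue and green above 0.5 N and contact force between the fingers and blue below 0.3 N and height (world z) of blue_centre above 0.1 m and linear speed of blue below 0.02 m/s and angular speed of blue below 0.15 rad/s), for 0.2 s.
At the end, for the whole second after the job is handed in: Grey within 12 mm of its start. Orange reversed on grey, blue reversed on green: within 15 mm, 9 degrees, faces flush within 3 degrees. Green crosswise on orange within 18 mm and about 10 degrees, either way round. All resting on one another, still, released (all of step 1 and all of step 2 and all of step 3 and distance of grey_centre from where it was at the start of the episode below 0.012 m); the robot touches nothing.
It fails at once if a bystander (vent, collar, clamp, bracket, tin) is shifted by more than 30 mm (distance of any of vent_mid, collar_mid, clamp_a_mid, clamp_b_mid, bracket_mid, can_mid from where it was at the start of the episode above 0.03 m).
It fails at once if a packer is banged or pressed hard onto the pile: more than 150 N between two packers (contact force between orange and grey above 150 N or contact force between green and orange above 150 N or contact force between blue and green above 150 N).
It fails at once if a packer is dropped onto the pile: let go above it and falling faster than 0.22 m/s (a fall of more than about 2.5 mm) ((contact force between the fingers and orange below 0.05 N and height (world z) of orange_centre above 0.045 m and linear speed of orange above 0.22 m/s) or (contact force between the fingers and green below 0.05 N and height (world z) of green_centre above 0.045 m and linear speed of green above 0.22 m/s) or (contact force between the fingers and blue below 0.05 N and height (world z) of blue_centre above 0.045 m and linear speed of blue above 0.22 m/s)).
It also fails if it takes over 72 s, if anything falls off the work surface, if the arm or the gripper's body presses on something with over 40 N, if the wrist force passes 120 N, or if a joint passes its speed limit or range.

## Robot

A 6-joint arm with a two-finger parallel gripper is mounted at the origin on the work surface. World frame = base frame: x ahead of the robot, y to its left, z up, the work surface at z = 0. Lengths are in m, angles in rad, forces in N, time in s.
With the tool pointing down it reaches from about 0.375 to 0.975 m from the base axis. Payload 3.8 kg.
Tool frame: the origin (TCP) lies between the finger pads; the fingertips stand 14 mm ahead of it and the grasp point (between the pads) lies 5 mm behind it; z points along the fingers, y is the direction in which the jaws open and shut (so a half turn about z gives the same grasp; the last joint's range is limited). The gripper opens to 88 mm and grips with 3 to 60 N. Pads are 18 mm wide; open, the fingers measure 123 mm over their backs; the gripper's body (75 mm by 187 mm) begins 45 mm behind the grasp point.
Start: joints at [-1.188, 0.264, 1.604, -0, 1.274, -0.037], TCP at [0.275, -0.616, 0.253] pointing down, gripper open.
Joint ranges: [-2.63, 2.63], [-0.94, 2.18], [0.31, 2.57], [-1.31, 4.45], [0, 2.66], [-2.55, 2.55]. Speed limits (rad/s): [2.57, 2.57, 3.14, 3.14, 3.14, 3.14].

## Interface

Orientations are given as a rotation vector (axis times angle).
In Python, from bench import * gives the robot as it stands. The module is installed in compiled form; this text tells all that it offers.
- The arm moves only by the tool jog_arm, never from a script. Its argument "commands" is a list of rows, each a list of 4 numbers: the shift along the tool's x, y, z in units of 15 cm (1.0 is 15 cm), then the turn about the tool's z in units of 0.5 rad (1.0 is 0.5 rad). A call has 1 to 8 rows; each row shifts and turns the pose as measured when the row begins, along the tool's axes as they then stand; what a row does not reach is not made up. A row lasts 1/10 s, in which the tool goes at most 50 mm and 8.59 degrees, less where a joint would pass 70% of its speed; a pose out of reach is approached as far as the arm can. A call with a number of a shift or a turn outside -1 to 1 is refused whole. A call with a gripper value outside its range is refused whole. "hand" is the opening, from 0 (shut) to 1 (fully open), set as the call begins (left out, the last holds). The fingers move at their own pace and stop on an object; "newtons" is the grip in N (left out, the last holds). Time passes only in rows, so rows that do not move let the fingers close. It gives the time, the measured TCP pose, the force and the opening at its end, in the units of the state.
- read_state(): the state, without advancing time (a new reading comes with each control period).
- capture(name): name is "scene" or "top"; returns a dict with "img" (384x512x3 uint8, red, green, blue), "intrinsics" (3x3 intrinsics, pixels), "k1" (the pictures are not rectified: a ray, as slopes to the right and down, at radius r is drawn at 1 + k1 r^2 times it, then the intrinsics apply), "extrinsics" (4x4, takes a point from camera to world coordinates). Camera axes: x right, y up, looking along -z (the intrinsics and any distortion apply to the point x, -y, -z); pixel columns grow to the right and rows downward; lengths in m; the calibration is good to about 2 mm. A picture is of the moment at which its call begins. There is no depth.
- finish_job(): hands the job in, once; it reports no verdict.
The state is a dict: "clock": time; "q": joint angles; "joint_velocities": joint speeds; "effort": joint torques, N m; "tcp_pos": TCP position; "eef_rot": TCP orientation; "force": force on the tool from outside, world axes, zero at the start; "torque": the same for the moment, N m; "width": finger opening in m.
Only numpy, scipy, OpenCV 4.12 (cv2) and the standard library are available. Lean on these libraries where they do the work, as an engineer would, in place of code of your own. Each camera call takes 0.05 s, during which the arm holds its last target. There are 200 camera calls.

## Working session

There is one attempt and no reset: what is moved stays moved. The work goes in short steps, Python scripts to look and compute and a tool call to move; the robot and the scene stay as the last step left them, time stands still between calls to the robot, and variables do not carry over. Pictures are saved under pics/ and viewed, about 8 in all and at most 12, crops included, and the job is handed in when it is done.

Besides the shell and the picture viewer there is one more tool, called as name(argument=value, ...) on one line, values as JSON. jog_arm: Moves the arm, as the interface text tells. Its arguments: {"type":"object","properties":{"commands":{"type":"array"},"hand":{"type":"number"},"newtons":{"type":"number"}},"required":["commands"]}

```bash
mkdir -p pics; cat > h.py <<'E'
from bench import *
import numpy as np, cv2
def cam(n):
    c=capture(n); return c
def save(c,name,crop=None,s=1):
    im=c["img"][:,:,::-1]
    if crop: x0,y0,x1,y1=crop; im=im[y0:y1,x0:x1]
    cv2.imwrite("pics/"+name,cv2.resize(im,None,fx=s,fy=s,interpolation=cv2.INTER_CUBIC))
def ray(c,u,v):
    K=c["intrinsics"]; k=c["k1"]
    p=cv2.undistortPoints(np.array([[[u,v]]],float),K,np.array([k,0,0,0.]))[0,0]
    E=c["extrinsics"]; d=E[:3,:3]@np.array([p[0],-p[1],-1]); return E[:3,3],d
def at(c,u,v,z):
    o,d=ray(c,u,v); return o+d*(z-o[2])/d[2]
def proj(c,P):
    E=c["extrinsics"]; q=(np.asarray(P,float)-E[:3,3])@E[:3,:3]; q=q*[1,-1,-1]
    s=q[:,:2]/q[:,2:]; r2=(s**2).sum(1,keepdims=True); s=s*(1+c["k1"]*r2); K=c["intrinsics"]
    return s*[K[0,0],K[1,1]]+[K[0,2],K[1,2]]
E
python3 - <<'E'
from h import *
c=cam("scene");save(c,"s1.png",s=1.5);print(c["intrinsics"],c["k1"],c["extrinsics"])
c=cam("top");save(c,"t1.png",s=1.5);print(c["intrinsics"],c["k1"],c["extrinsics"])
print(read_state())
E
```

```text
[[407.276618     0.         251.27091964]
 [  0.         407.276618   192.08070669]
 [  0.           0.           1.        ]] -0.089244189583358 [[-0.26999151 -0.71543654  0.64440293  1.14736956]
 [ 0.96283455 -0.19548816  0.18637063  0.21392514]
 [-0.00736321  0.6707719   0.74162716  0.78659691]
 [ 0.          0.          0.          1.        ]]
[[454.9703702    0.         251.22688787]
 [  0.         454.9703702  190.37614429]
 [  0.           0.           1.        ]] 0.06110904935218762 [[ 1.17886929e-03  9.89968139e-01 -1.41285858e-01  2.82435913e-01]
 [-9.99915706e-01  2.99381394e-03  1.26340352e-02  2.61886974e-02]
 [ 1.29302759e-02  1.41259054e-01  9.89888220e-01  1.48769835e+00]
 [ 0.00000000e+00  0.00000000e+00  0.00000000e+00  1.00000000e+00]]
{'clock': 0.1, 'q': array([-1.18791933e+00,  2.64664902e-01,  1.60521640e+00, -2.31643854e-05,
        1.27369901e+00, -3.68922868e-02]), 'joint_velocities': array([-1.81110907e-03, -2.40084844e-03, -3.88758653e-03, -8.42256794e-04,
        4.15670649e-05,  1.48687853e-03]), 'effort': array([ 5.13676914e-04, -5.03618431e+01, -3.58071792e+01,  7.30655948e-02,
        2.33812578e-02, -6.17885485e-05]), 'tcp_pos': array([ 0.27486635, -0.61583843,  0.25153254]), 'eef_rot': array([-3.07073669e+00, -6.54144921e-01,  5.71335565e-04]), 'force': array([ 0.95710651, -0.58486448, -0.01628315]), 'torque': array([-0.01952197,  0.02672308, -0.03943389]), 'width': 0.08790208512194392}
```

View pics/s1.png

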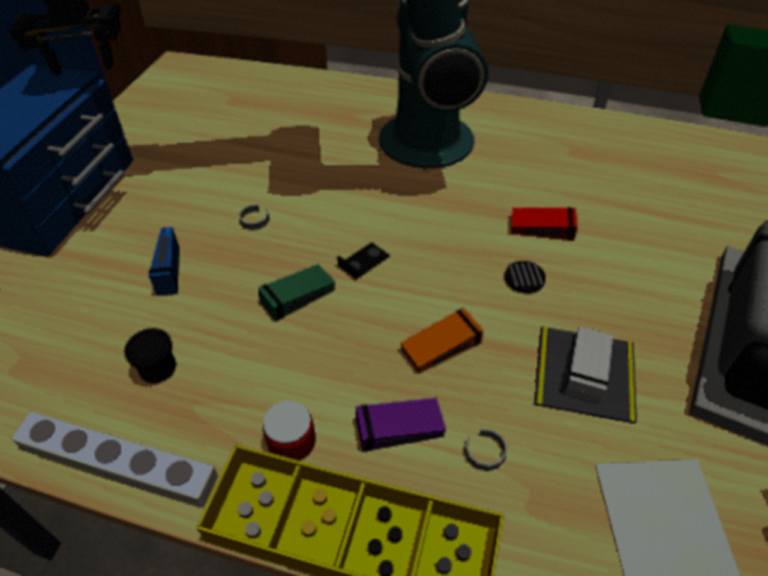

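View pics/t1.png

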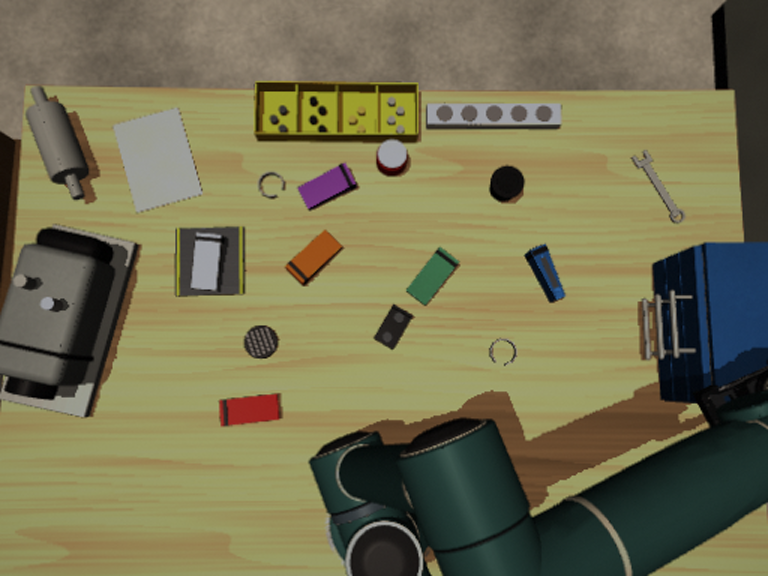

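The scene view (1.5× pixels) shows orange at (441,338), green (297,291), blue on its flank (166,261), and grey on the pad (591,360). Red (543,222) and purple (400,423) are look-alikes. The orange one is meant because of its colour, and I'll confirm that in one crop.

```bash
cat >> h.py <<'E'
def mask(c,col):
    hsv=cv2.cvtColor(c["img"],cv2.COLOR_RGB2HSV)
    h,s,v=[hsv[...,i].astype(int) for i in range(3)]
    if col=="orange": return ((h>4)&(h<17)&(s>200)&(v>60))
    if col=="green": return ((h>50)&(h<90)&(s>90)&(v>25))
    if col=="blue": return ((h>95)&(h<125)&(s>120)&(v>25))
    if col=="grey": return ((s<45)&(v>70))
E
python3 - <<'E'
from h import *
t=cam("top");s=cam("scene")
a=cv2.resize(t["img"][140:225,110:390],None,fx=2.8,fy=2.8,interpolation=2)
b=cv2.resize(s["img"][130:280,90:430],None,fx=2.3,fy=2.3,interpolation=2)
w=max(a.shape[1],b.shape[1]); pad=lambda i:np.pad(i,((0,0),(0,w-i.shape[1]),(0,0)))
cv2.imwrite("pics/crop1.png",np.vstack([pad(a),pad(b)])[:,:,::-1])
for n,c in (("t",t),("s",s)):
  for col in ("orange","green","blue","grey"):
    k,l,st,ce=cv2.connectedComponentsWithStats(mask(c,col).astype(np.uint8))
    print(n,col,[(st[i].tolist(),ce[i].round(1).tolist()) for i in range(1,k) if 150<st[i,4]<2500])
for p in [(275,220),(434,275),(545,273),(206,262),(210,261)]: print(p,at(t,p[0]/1.5,p[1]/1.5,.02))
E
```

```text
t orange [([195, 154, 33, 31, 483], [210.8, 168.9])]
t green [([271, 169, 32, 34, 504], [286.6, 185.4]), ([485, 268, 27, 14, 185], [499.4, 275.6]), ([207, 302, 31, 40, 547], [219.9, 322.7]), ([229, 317, 41, 18, 276], [249.0, 326.0]), ([221, 337, 48, 35, 371], [238.7, 351.4]), ([291, 363, 38, 21, 523], [309.4, 375.1])]
t blue [([352, 163, 24, 37, 257], [364.2, 181.2]), ([462, 164, 12, 95, 551], [467.6, 209.6])]
t grey [([18, 58, 34, 60, 1019], [33.3, 89.3]), ([284, 69, 90, 15, 1264], [328.9, 75.6]), ([252, 93, 19, 19, 289], [261.2, 102.0]), ([422, 100, 34, 48, 255], [438.4, 122.8]), ([35, 150, 55, 28, 212], [69.4, 160.3]), ([127, 160, 20, 34, 579], [136.7, 176.3]), ([447, 193, 17, 46, 205], [451.1, 216.2]), ([0, 230, 42, 26, 732], [19.2, 242.8]), ([0, 251, 63, 27, 596], [37.3, 266.4]), ([227, 347, 55, 37, 319], [253.6, 362.4])]
s orange [([268, 208, 49, 37, 895], [291.3, 226.1])]
s green [([485, 16, 27, 17, 306], [498.9, 24.0]), ([292, 81, 23, 29, 310], [304.4, 97.6]), ([178, 177, 45, 26, 599], [199.9, 189.3])]
s blue [([0, 42, 65, 65, 2040], [22.8, 66.8]), ([1, 52, 69, 62, 466], [34.0, 83.8]), ([13, 73, 63, 62, 242], [40.9, 107.2]), ([23, 110, 43, 42, 159], [43.0, 132.4]), ([101, 152, 15, 28, 233], [109.5, 166.5])]
s grey [([381, 218, 28, 36, 754], [394.8, 235.7]), ([464, 252, 48, 36, 288], [484.7, 273.6]), ([176, 267, 31, 28, 680], [190.8, 280.7]), ([8, 274, 134, 59, 2284], [76.7, 303.5])]
(275, 220) [0.6365603  0.23110165 0.02      ]
(434, 275) [ 0.51554647 -0.11706661  0.02      ]
(545, 273) [ 0.520659   -0.35866577  0.02      ]
(206, 262) [0.54239863 0.3778915  0.02      ]
(210, 261) [0.54463848 0.36938622 0.02      ]
```

View pics/crop1.png

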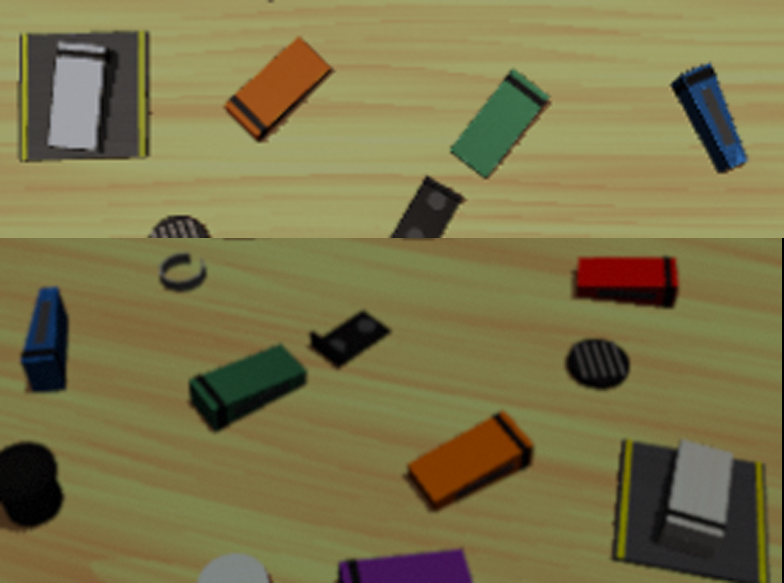

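```bash
cat >> h.py <<'E'
from scipy.optimize import least_squares
from scipy.spatial.transform import Rotation as R
def wedge(x,y,yaw,zb,pitch=-0.0665):  # resting on broad face at height zb; returns top corners thick(+y,-y), thin(+y,-y)
    Rm=R.from_euler("ZY",[yaw,pitch]).as_matrix(); P=np.array([[60,27,19],[60,-27,19],[-60,27,11],[-60,-27,11]])/1000.
    return P@Rm.T+[x,y,zb+0.015]
def fit(c,px,x0,zb,pitch=-.0665):
    r=least_squares(lambda p:(proj(c,wedge(*p,zb,pitch))-px).ravel(),x0); return r.x,np.abs(r.fun).max()
def tool():
    s=read_state(); M=R.from_rotvec(s["eef_rot"]).as_matrix(); return s["tcp_pos"],np.arctan2(M[1,0],M[0,0]),M,s
def plan(x,y,a,z=None):
    """shift in tool axes (units 15cm) and turn (units .5 rad) to reach x,y, tool-x angle a (mod pi)"""
    p,a0,M,s=tool(); d=np.array([x,y,p[2] if z is None else z])-p
    t=(a-a0+np.pi/2)%np.pi-np.pi/2
    print("tcp",p.round(4),"a",round(a0,3),"q6",s["q"][5].round(2),"F",s["force"].round(1),"w",round(s["width"],4),"| shift",(M.T@d/.15).round(3),"turn",round(-t/.5,3))
E
python3 - <<'E'
from h import *
c=cam("top"); s=cam("scene")
T=lambda L:np.array(L)/2.8+[110,140]-.3
S=lambda L:(np.array(L)-[0,238])/2.3+[90,130]-.3
# order: thick +y(of packer), thick -y, thin +y, thin -y
o=T([[262,138],[226,104],[333,70],[300,38]])
g=T([[513,69],[550,100],[451,152],[487,178]])
y=T([[61,42],[107,46],[48,149],[99,151]])
for n,px,x0,zb in (("orange",o,[.55,.2,2.4],0),("green",g,[.5,-.1,-.8],0),("grey",y,[.54,.37,0],.008)):
    f,e=fit(c,px,x0,zb); print(n,f.round(4),"err px",e.round(2),"scene crop px",((proj(s,wedge(*f,zb))-[90,130])*2.3+[0,238]).round(0).tolist())
padc=[at(c,*p,.008) for p in T([[20,33],[148,31],[149,158],[20,161]])]
print("pad",np.mean(padc,0))
f,e=fit(c,o,[.55,.2,2.4],0); plan(f[0],f[1],f[2])
E
```

```text
orange [0.5536 0.1426 2.3643] err px 0.84 scene crop px [[499.0, 404.0], [529.0, 438.0], [401.0, 458.0], [430.0, 496.0]]
green [ 0.5117 -0.1134 -0.6639] err px 0.74 scene crop px [[211.0, 405.0], [186.0, 375.0], [306.0, 366.0], [280.0, 338.0]]
grey [ 0.5413  0.3719 -0.0886] err px 0.81 scene crop px [[717.0, 532.0], [661.0, 515.0], [727.0, 448.0], [676.0, 434.0]]
pad [0.54763513 0.37262949 0.008     ]
tcp [ 0.275  -0.6161  0.2522] a 0.42 q6 -0.04 F [ 0.6  0.1 -0.1] w 0.088 | shift [ 3.758e+00 -3.862e+00  3.000e-03] turn 2.394
```

Orange (0.554,0.143), yaw 2.36; green (0.512,-0.113), yaw -0.66; grey (0.541,0.372), yaw -0.09. Moving to a point above orange.

jog_arm(commands=[[0.23, -0.24, 0, 0], [0.23, -0.24, 0, 0], [0.23, -0.24, 0, 0], [0.23, -0.24, 0, 0], [0.23, -0.24, 0, 0], [0.23, -0.24, 0, 0], [0.23, -0.24, 0, 0], [0.23, -0.24, 0, 0]], hand=1)

```text
clock: 1.1
tcp_pos: [0.4095, -0.2417, 0.2505]
eef_rot: [3.075, 0.637, 0.002]
force: [0.1, -0.7, -0.8]
width: 0.0881
```

jog_arm(commands=[[0.23, -0.24, 0, 0], [0.23, -0.24, 0, 0], [0.23, -0.24, 0, 0], [0.23, -0.24, 0, 0], [0.23, -0.24, 0, 0], [0.23, -0.24, 0, 0], [0.23, -0.24, 0, 0], [0.23, -0.24, 0, 0]])

```text
clock: 1.9
tcp_pos: [0.5462, 0.1345, 0.2532]
eef_rot: [3.071, 0.636, 0.014]
force: [0.4, -0.7, -0.6]
width: 0.0883
```

jog_arm(commands=[[0, 0, 0, -0.3], [0, 0, 0, -0.3], [0, 0, 0, -0.3], [0, 0, 0, -0.3], [0, 0, 0, -0.3], [0, 0, 0, -0.3], [0, 0, 0, -0.3], [0, 0, 0, -0.3]])

```text
clock: 2.7
tcp_pos: [0.5473, 0.1439, 0.2528]
eef_rot: [2.167, 2.263, 0.01]
force: [0.2, -0.6, 0.9]
width: 0.0883
```

jog_arm(commands=[[0, 0, 0, -0.3], [0, 0, 0, -0.3], [0, 0, 0, -0.3], [0, 0, 0, -0.3], [0, 0, 0, -0.29]])

```text
clock: 3.2
tcp_pos: [0.5469, 0.1439, 0.2528]
eef_rot: [1.187, 2.898, 0.005]
force: [-0.0, 0.3, -0.1]
width: 0.088
```

```bash
python3 -c "
from h import *
plan(.5536,.1426,2.3643,.1)"
```

```text
tcp [0.5469 0.1439 0.2528] a 2.364 q6 -0.58 F [-0.   0.3 -0.1] w 0.088 | shift [-0.029  0.019  1.019] turn -0.001
```

jog_arm(commands=[[-0.03, 0.02, 0.3, 0], [0, 0, 0.33, 0], [0, 0, 0.33, 0], [0, 0, 0.3, 0], [0, 0, 0.2, 0], [0, 0, 0.05, 0], [0, 0, 0.03, 0]])

```text
clock: 3.9
tcp_pos: [0.5613, 0.144, 0.0206]
eef_rot: [1.177, 2.89, 0.016]
force: [-0.3, -0.5, 0.3]
width: 0.0881
```

```bash
python3 -c "
from h import *
plan(.5536,.1426,2.3643,.018)
c=cam('scene');save(c,'s2.png',(240,170,360,290),5)"
```

```text
tcp [0.5613 0.144  0.0206] a 2.368 q6 -0.58 F [-0.3 -0.5  0.3] w 0.0881 | shift [ 0.031 -0.043  0.016] turn 0.007
```

View pics/s2.png

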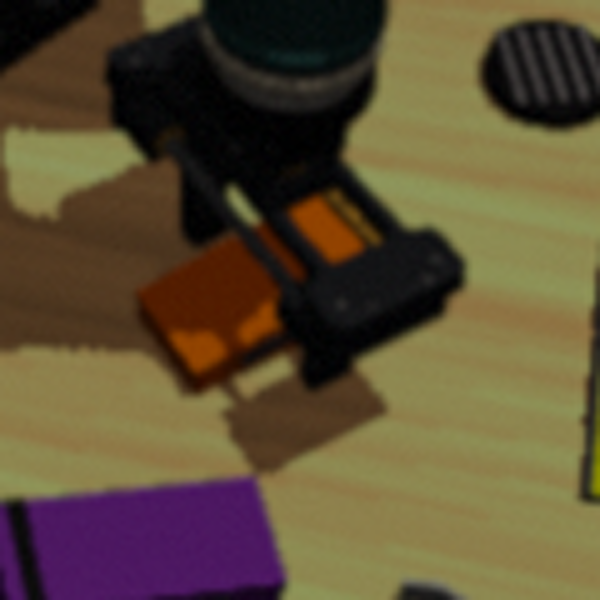

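Fingers straddle orange, front pad at crop (315,345), slightly towards the thick end. Trimming, then gripping.

jog_arm(commands=[[-0.02, -0.04, 0.015, 0], [0, 0, 0, 0]])

```text
clock: 4.15
tcp_pos: [0.561, 0.1377, 0.0207]
eef_rot: [1.175, 2.887, 0.02]
force: [0.7, 1.4, -0.7]
width: 0.0879
```

jog_arm(commands=[[0, 0, 0, 0], [0, 0, 0, 0], [0, 0, 0, 0], [0, 0, 0, 0], [0, 0, 0, 0], [0, 0, 0, 0]], hand=0, newtons=20)

```text
clock: 4.75
tcp_pos: [0.5652, 0.1382, 0.0261]
eef_rot: [1.173, 2.879, 0.028]
force: [-0.2, -0.9, -1.2]
width: 0.0538
```

jog_arm(commands=[[0, 0, -0.05, 0], [0, 0, -0.2, 0], [0, 0, -0.2, 0], [0, 0, -0.2, 0], [0, 0, -0.15, 0], [0, 0, 0, 0]])

```text
clock: 5.35
tcp_pos: [0.5551, 0.1367, 0.1457]
eef_rot: [1.177, 2.89, 0.016]
force: [0.8, 0.6, -2.2]
width: 0.0538
```

```bash
python3 -c "
from h import *
plan(.5413,.3719,3.053,.15)
c=cam('scene');save(c,'s3.png',(230,110,370,230),4)"
```

```text
tcp [0.5551 0.1367 0.1457] a 2.368 q6 -0.6 F [ 0.8  0.6 -2.2] w 0.0538 | shift [ 1.161  1.059 -0.028] turn -1.369
```

View pics/s3.png

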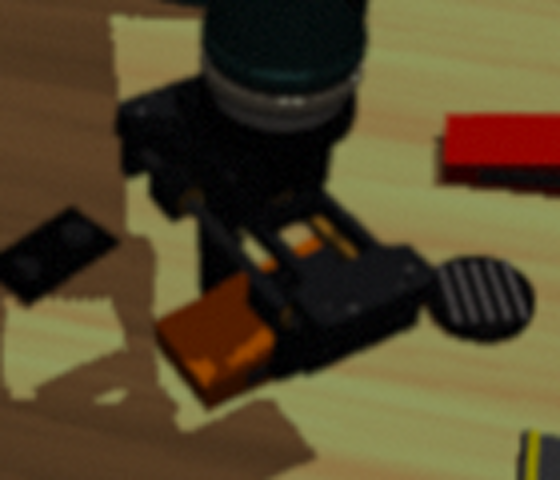

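Orange held by the flanks (width 53.8 mm), thin end visible at crop (185,350). Turning and carrying to the pad.

jog_arm(commands=[[0, 0, 0, -0.28], [0, 0, 0, -0.28], [0, 0, 0, -0.28], [0, 0, 0, -0.28], [0, 0, 0, -0.25], [0, 0, 0, 0]])

```text
clock: 6.0
tcp_pos: [0.5453, 0.1347, 0.1307]
eef_rot: [0.096, 3.14, -0.005]
force: [-0.2, -0.2, -3.2]
width: 0.0539
```

```bash
python3 -c "
from h import *
plan(.5413+.008,.3719,3.053,.15)"
```

```text
tcp [0.5453 0.1347 0.1307] a 3.08 q6 -1.31 F [-0.2 -0.2 -3.2] w 0.0539 | shift [ 0.07   1.58  -0.134] turn 0.054
```

jog_arm(commands=[[0.012, 0.26, -0.04, 0.05], [0.012, 0.26, -0.04, 0], [0.012, 0.26, -0.04, 0], [0.012, 0.26, -0.04, 0], [0.012, 0.26, -0.04, 0], [0.012, 0.24, -0.04, 0], [0, 0, -0.01, 0]])

```text
clock: 6.7
tcp_pos: [0.5496, 0.3699, 0.1531]
eef_rot: [-0.182, -3.118, 0.019]
force: [0.3, 0.1, -3.8]
width: 0.0541
```

```bash
python3 -c "
from h import *
plan(.5413+.008,.3719,3.053,.1)
c=cam('scene');d=cam('top')
a=cv2.resize(c['img'][130:260,340:460],None,fx=4,fy=4,interpolation=2);b=cv2.resize(d['img'][110:240,80:180],None,fx=4,fy=4,interpolation=2)
plan(.5413+.008,.3719,3.053,.1)
np.savez('c.npz',i=0);cv2.imwrite('pics/p4.png',np.hstack([a,b])[:,:,::-1][:,:800])"
```

```text
tcp [0.5496 0.3699 0.1531] a 3.025 q6 -0.9 F [ 0.3  0.1 -3.8] w 0.0541 | shift [-0.002  0.018  0.354] turn -0.057
tcp [0.5489 0.3659 0.1521] a 3.024 q6 -0.9 F [-0.5 -0.5 -3. ] w 0.0538 | shift [-0.005  0.046  0.347] turn -0.057
```

View pics/p4.png

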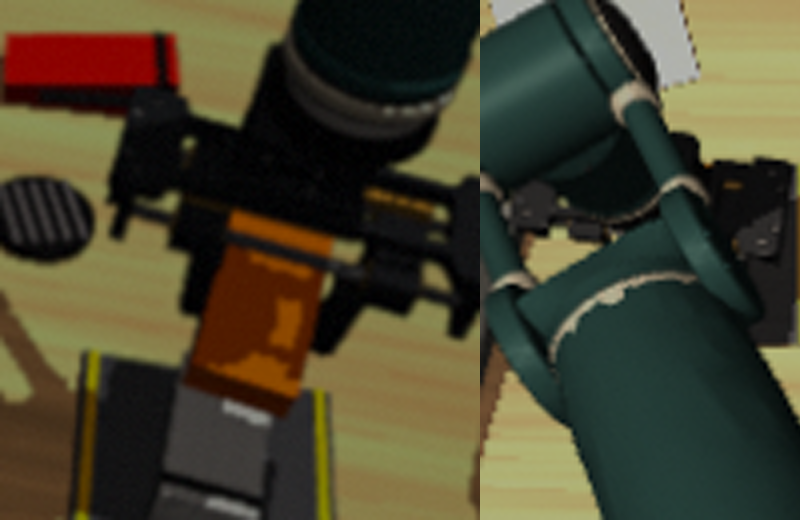

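Orange hangs over grey; its thin end face runs from crop (192,365) to (300,393) along the top and (186,385) to (284,415) along the bottom. Top view is occluded by the arm.

```bash
cat >> h.py <<'E'
def held(c,px,pts,s0=0.,hgt=.016,p0=-.0665,thick=None):
    """pts: packer-frame points; fits along-offset s of pads, lateral l, pitch"""
    p,a,M,st=tool()
    yaw=a if thick is None else thick
    g=p-.005*M[:,2]
    def f(q):
        s,l,pt=q; Rm=R.from_euler("ZY",[yaw,pt]).as_matrix()
        return (pts-[s,l,hgt])@Rm.T+g
    r=least_squares(lambda q:np.r_[(proj(c,f(q))-px).ravel(),q[2]+.03],[s0,0,p0],x_scale=[.01,.01,.1])
    Rm=R.from_euler("ZY",[yaw,r.x[2]]).as_matrix()
    print("s,l,pitch",r.x.round(4),"res",r.fun.round(1),"centre",(g-Rm@np.array([r.x[0],r.x[1],hgt])).round(4),"tcp",p.round(4))
E
python3 - <<'E'
from h import *
c=cam("scene")
px=np.array([[192,365],[300,393],[186,385],[284,415]])/4+[340,130]
# packer yaw ~3.02: +y packer = -y world = image left
pts=np.array([[-60,27,11],[-60,-27,11],[-60,27,-11],[-60,-27,-11]])/1000.
held(c,px,pts)
# grey thick end/band edge check in same crop
q=np.array([[165,485],[262,508],[185,385],[273,412]])/4+[340,130]
print((q).round(1).tolist())
f=[.5413,.3719,-.0886]; print("grey pred crop px",((proj(c,wedge(*f,.008))-[340,130])*4).round(0).tolist())
E
```

```text
s,l,pitch [-0.013   0.0064 -0.1703] res [-0.  -0.4 -0.2  0.5 -0.8 -0.2  1.   0.1 -0.1] centre [0.5344 0.373  0.1435] tcp [0.5489 0.3648 0.1521]
[[381.2, 251.2], [405.5, 257.0], [386.2, 226.2], [408.2, 233.0]]
grey pred crop px [[248.0, 511.0], [149.0, 482.0], [265.0, 366.0], [175.0, 341.0]]
```

jog_arm(commands=[[-0.02, 0.04, 0.15, -0.05], [0, 0, 0.15, 0], [0, 0, 0.08, 0], [0, 0, 0, 0]], newtons=12)

```text
clock: 7.25
tcp_pos: [0.551, 0.3634, 0.0912]
eef_rot: [-0.157, -3.114, 0.031]
force: [-0.5, -0.4, -3.4]
width: 0.054
```

```bash
python3 -c "
from h import *
plan(.553,.371,3.053,.074);print(tool()[3]['q'].round(3), tool()[2].round(3))"
```

```text
tcp [0.551  0.3634 0.0912] a 3.041 q6 -0.92 F [-0.5 -0.4 -3.4] w 0.054 | shift [-0.011  0.054  0.113] turn -0.025
[ 0.547  0.39   1.754 -0.004  1.028 -0.921] [[-0.995  0.1   -0.024]
 [ 0.101  0.995 -0.019]
 [ 0.022 -0.021 -1.   ]]
```

jog_arm(commands=[[-0.01, 0.05, 0.03, -0.02], [0, 0.02, 0.03, 0], [0, 0, 0.01, 0]])

```text
clock: 7.55
tcp_pos: [0.5545, 0.373, 0.0812]
eef_rot: [-0.145, -3.116, 0.029]
force: [-0.7, 0.3, -3.2]
width: 0.0541
```

```bash
python3 -c "
from h import *
plan(.553,.371,3.053,.07);print(tool()[2].round(3))"
```

```text
tcp [0.5545 0.373  0.0812] a 3.048 q6 -0.92 F [-0.7  0.3 -3.2] w 0.0541 | shift [ 0.007 -0.013  0.075] turn -0.01
[[-0.995  0.093 -0.023]
 [ 0.093  0.995 -0.018]
 [ 0.021 -0.02  -1.   ]]
```

jog_arm(commands=[[0.005, -0.01, 0.025, 0], [0, 0, 0.015, 0], [0, 0, 0.01, 0]])

```text
clock: 7.85
tcp_pos: [0.5544, 0.3723, 0.0749]
eef_rot: [-0.145, -3.119, 0.027]
force: [-0.9, -0.1, -2.8]
width: 0.0539
```

jog_arm(commands=[[0, 0, 0.012, 0], [0, 0, 0.012, 0]])

```text
clock: 8.05
tcp_pos: [0.5543, 0.3725, 0.0717]
eef_rot: [-0.145, -3.119, 0.026]
force: [-1.0, -0.7, -3.8]
width: 0.0543
```

jog_arm(commands=[[0, 0, 0.012, 0], [0, 0, 0.012, 0]])

```text
clock: 8.25
tcp_pos: [0.5542, 0.3724, 0.0683]
eef_rot: [-0.145, -3.119, 0.026]
force: [-1.2, -0.7, -1.1]
width: 0.0539
```

Contact has just begun at 0.068 (weight going off the wrist). Continuing by feel.

jog_arm(commands=[[0, 0, 0.01, 0], [0, 0, 0.01, 0]])

```text
clock: 8.45
tcp_pos: [0.554, 0.3724, 0.0661]
eef_rot: [-0.145, -3.118, 0.026]
force: [-3.8, -3.3, 9.5]
width: 0.0538
```

jog_arm(commands=[[0, 0, 0.01, 0], [0, 0, 0.01, 0]])

```text
clock: 8.65
tcp_pos: [0.554, 0.3724, 0.0662]
eef_rot: [-0.145, -3.118, 0.027]
force: [-4.1, -2.4, 5.7]
width: 0.0536
```

```bash
python3 -c "
from h import *
plan(.553,.371,3.053,.066)
c=cam('scene');save(c,'p5.png',(350,150,470,260),5)"
```

```text
tcp [0.554  0.3724 0.0662] a 3.048 q6 -0.92 F [-4.1 -2.4  5.7] w 0.0536 | shift [ 0.006 -0.01   0.001] turn -0.009
```

View pics/p5.png

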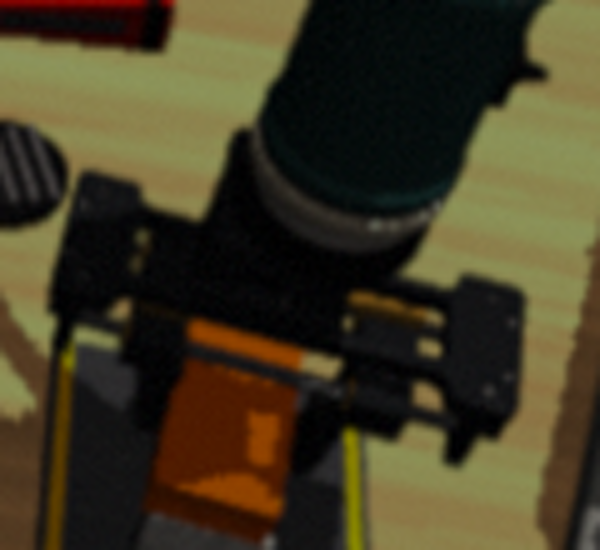

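Orange sits on grey with its thin end at crop (215,510); z 0.066 matches the predicted flush height. Relaxing the grip, then opening.

jog_arm(commands=[[0, 0, 0.005, 0], [0, 0, 0, 0], [0, 0, 0, 0]], newtons=3)

```text
clock: 9.0
tcp_pos: [0.5541, 0.3724, 0.0662]
eef_rot: [-0.145, -3.119, 0.026]
force: [-1.4, -0.8, 0.8]
width: 0.0543
```

jog_arm(commands=[[0, 0, 0, 0], [0, 0, 0, 0], [0, 0, 0, 0], [0, 0, 0, 0], [0, 0, 0, 0]], hand=1)

```text
clock: 9.5
tcp_pos: [0.5562, 0.3736, 0.0669]
eef_rot: [-0.145, -3.123, 0.022]
force: [0.0, -0.5, -0.2]
width: 0.0886
```

jog_arm(commands=[[0, 0, -0.1, 0], [0, 0, -0.3, 0], [0, 0, -0.33, 0], [0, 0, -0.33, 0], [0, 0, -0.1, 0]])

```text
clock: 10.0
tcp_pos: [0.557, 0.3746, 0.2457]
eef_rot: [-0.145, -3.116, 0.029]
force: [0.9, 0.1, -0.2]
width: 0.0881
```

```bash
python3 -c "
from h import *
plan(.5117,-.1134,2.478,.2)"
```

```text
tcp [0.557  0.3746 0.2457] a 3.048 q6 -0.92 F [ 0.9  0.1 -0.2] w 0.0881 | shift [-0.009 -3.261  0.369] turn 1.141
```

jog_arm(commands=[[0, -0.33, 0, 0], [0, -0.33, 0, 0], [0, -0.33, 0, 0], [0, -0.33, 0, 0], [0, -0.33, 0, 0], [0, -0.33, 0, 0], [0, -0.33, 0, 0], [0, -0.33, 0, 0]])

```text
clock: 10.8
tcp_pos: [0.5254, -0.0192, 0.2698]
eef_rot: [0.127, 3.134, -0.012]
force: [0.9, 0.7, 0.7]
width: 0.0879
```

jog_arm(commands=[[0, -0.32, 0, 0], [0, -0.2, 0, 0], [0, 0, 0, 0.29], [0, 0, 0, 0.29], [0, 0, 0, 0.29], [0, 0, 0, 0.27], [0, 0, 0, 0]])

```text
clock: 11.5
tcp_pos: [0.5175, -0.1087, 0.2814]
eef_rot: [1.038, 2.943, -0.01]
force: [0.1, -0.2, 0.6]
width: 0.0884
```

```bash
python3 -c "
from h import *
plan(.5117,-.1134,2.478,.1)
c=cam('top');s=cam('scene')
a=cv2.resize(c['img'][140:215,105:180],None,fx=5.2,fy=5.2,interpolation=2);b=cv2.resize(s['img'][190:290,345:440],None,fx=4.1,fy=4.1,interpolation=2)[:390,:390]
a2=cv2.resize(c['img'][150:210,335:395],(200,200),interpolation=2);a=np.hstack([a[:390,:390],b]);cv2.imwrite('pics/p6.png',a[:,:,::-1])"
```

```text
tcp [ 0.5175 -0.1087  0.2814] a 2.463 q6 -1.14 F [ 0.1 -0.2  0.6] w 0.0884 | shift [ 0.037 -0.05   1.209] turn -0.029
```

View pics/p6.png

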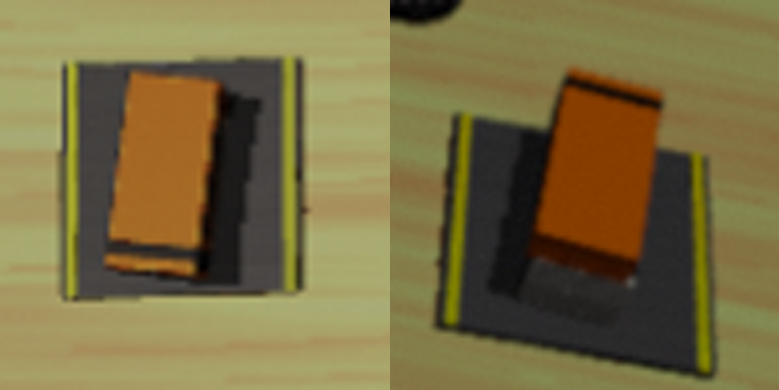

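Top crop shows orange squarely on grey, thick end at (150,270), thin end at (177,76); in the scene crop the faces look flush. Measuring it and descending on green.

```bash
python3 - <<'E'
from h import *
c=cam("top")
px=np.array([[198,276],[106,268],[221,82],[133,71]])/5.2+[105,140]-.4
print(fit(c,px,[.54,.37,3.05],.038,.0665))
E
```

```text
(array([0.54019536, 0.3698088 , 3.05049665]), np.float64(0.3074757601205249))
```

jog_arm(commands=[[0.037, -0.05, 0.3, -0.03], [0, 0, 0.33, 0], [0, 0, 0.33, 0], [0, 0, 0.33, 0], [0, 0, 0.2, 0], [0, 0, 0.1, 0]])

```text
clock: 12.25
tcp_pos: [0.5202, -0.1152, 0.0431]
eef_rot: [0.979, 2.945, -0.009]
force: [-0.5, 0.4, 0.4]
width: 0.0879
```

```bash
python3 -c "
from h import *
plan(.5117,-.1134,2.478,.02)"
```

```text
tcp [ 0.5202 -0.1152  0.0431] a 2.5 q6 -1.18 F [-0.5  0.4  0.4] w 0.0879 | shift [ 0.058 -0.025  0.152] turn 0.043
```

jog_arm(commands=[[0.06, -0.025, 0.08, 0.04], [0.01, 0, 0.06, 0], [0, 0, 0.01, 0]])

```text
clock: 12.55
tcp_pos: [0.5078, -0.1111, 0.0159]
eef_rot: [1.001, 2.945, -0.009]
force: [-0.4, 0.3, -0.5]
width: 0.0882
```

```bash
python3 -c "
from h import *
plan(.5117,-.1134,2.478,.02)"
```

```text
tcp [ 0.5078 -0.1111  0.0159] a 2.486 q6 -1.16 F [-0.4  0.3 -0.5] w 0.0882 | shift [-0.031  0.004 -0.026] turn 0.016
```

jog_arm(commands=[[-0.03, 0, -0.04, 0.015], [0, 0, 0, 0]])

```text
clock: 12.75
tcp_pos: [0.5129, -0.1141, 0.0235]
eef_rot: [1.009, 2.94, -0.009]
force: [0.8, -0.1, 0.7]
width: 0.0881
```

jog_arm(commands=[[0, 0, 0, 0], [0, 0, 0, 0], [0, 0, 0, 0], [0, 0, 0, 0], [0, 0, 0, 0], [0, 0, 0, 0]], hand=0, newtons=20)

```text
clock: 13.35
tcp_pos: [0.5168, -0.115, 0.0273]
eef_rot: [1.006, 2.932, -0.008]
force: [0.9, -0.9, 0.1]
width: 0.0537
```

```bash
python3 -c "
from h import *
plan(.5117,-.1134,2.478,.02)"
```

```text
tcp [ 0.5168 -0.115   0.0273] a 2.48 q6 -1.16 F [ 0.9 -0.9  0.1] w 0.0537 | shift [ 0.035 -0.013  0.047] turn 0.005
```

jog_arm(commands=[[0, 0, -0.05, 0], [0, 0, -0.25, 0], [0, 0, -0.33, 0], [0, 0, -0.33, 0], [0, 0, -0.2, 0], [0, 0, 0, 0]])

```text
clock: 13.95
tcp_pos: [0.5025, -0.1102, 0.2006]
eef_rot: [1.012, 2.952, -0.011]
force: [0.5, -0.3, -4.9]
width: 0.0541
```

```bash
python3 -c "
from h import *
plan(.5117,-.1134,1.48,.2)"
```

```text
tcp [ 0.5025 -0.1102  0.2006] a 2.481 q6 -1.16 F [ 0.5 -0.3 -4.9] w 0.0541 | shift [-0.061  0.021  0.005] turn 2.002
```

jog_arm(commands=[[0, 0, -0.015, 0.285], [0, 0, -0.015, 0.285], [0, 0, -0.015, 0.285], [0, 0, -0.015, 0.285], [0, 0, -0.015, 0.285], [0, 0, -0.015, 0.285], [0, 0, -0.015, 0.285]])

```text
clock: 14.65
tcp_pos: [0.4907, -0.1076, 0.1984]
eef_rot: [-2.357, -2.077, 0.019]
force: [0.1, 0.7, -5.4]
width: 0.0539
```

```bash
python3 -c "
from h import *
plan(.540,.365,1.48,.2)"
```

```text
tcp [ 0.4907 -0.1076  0.1984] a 1.445 q6 -0.13 F [ 0.1  0.7 -5.4] w 0.0539 | shift [ 3.167 -0.071 -0.038] turn -0.071
```

jog_arm(commands=[[0.32, -0.007, -0.02, -0.07], [0.32, -0.007, -0.02, 0], [0.32, -0.007, -0.02, 0], [0.32, -0.007, -0.02, 0], [0.32, -0.007, -0.02, 0], [0.32, -0.007, -0.02, 0], [0.32, -0.007, -0.02, 0], [0.32, -0.007, -0.02, 0]])

```text
clock: 15.45
tcp_pos: [0.5092, 0.2787, 0.1922]
eef_rot: [-2.324, -2.088, 0.07]
force: [0.1, -0.0, -4.1]
width: 0.0538
```

```bash
python3 -c "
from h import *
plan(.540,.365,1.48,.18)"
```

```text
tcp [0.5092 0.2787 0.1922] a 1.464 q6 0.56 F [ 0.1 -0.  -4.1] w 0.0538 | shift [0.596 0.146 0.062] turn -0.031
```

jog_arm(commands=[[0.25, 0.07, 0, -0.03], [0.25, 0.05, 0, 0], [0.08, 0.02, 0, 0], [0, 0, 0, 0]])

```text
clock: 15.85
tcp_pos: [0.5322, 0.3701, 0.175]
eef_rot: [-2.296, -2.112, 0.096]
force: [-0.2, -0.5, -4.7]
width: 0.0537
```

```bash
python3 -c "
from h import *
plan(.540,.365,1.48,.115);print(tool()[2].round(3))"
```

```text
tcp [0.5322 0.3701 0.175 ] a 1.488 q6 0.64 F [-0.2 -0.5 -4.7] w 0.0537 | shift [-0.017  0.077  0.397] turn 0.016
[[ 0.082  0.995 -0.059]
 [ 0.996 -0.084 -0.026]
 [-0.031 -0.057 -0.998]]
```

The wrist sags under load row by row (tilt now 3.6°), so I'll use few rows.

jog_arm(commands=[[-0.01, 0.05, 0.25, 0.016], [-0.01, 0.03, 0.12, 0]])

```text
clock: 16.05
tcp_pos: [0.5403, 0.3635, 0.1172]
eef_rot: [-2.304, -2.104, 0.097]
force: [-0.4, -0.9, -6.1]
width: 0.0536
```

```bash
python3 -c "
from h import *
plan(.540,.365,1.48,.1);print(tool()[2].round(3))"
```

```text
tcp [0.5403 0.3635 0.1172] a 1.481 q6 0.64 F [-0.4 -0.9 -6.1] w 0.0536 | shift [0.013 0.004 0.114] turn 0.002
[[ 0.089  0.994 -0.059]
 [ 0.995 -0.091 -0.027]
 [-0.032 -0.056 -0.998]]
```

jog_arm(commands=[[0.012, 0.005, 0.07, 0], [0, 0, 0.02, 0]])

```text
clock: 16.25
tcp_pos: [0.5372, 0.3601, 0.0975]
eef_rot: [-2.305, -2.101, 0.113]
force: [-0.7, -0.5, -4.4]
width: 0.0538
```

jog_arm(commands=[[0, 0, 0.015, 0]])

```text
clock: 16.35
tcp_pos: [0.5372, 0.3597, 0.0967]
eef_rot: [-2.306, -2.099, 0.112]
force: [-4.8, 1.0, 14.6]
width: 0.0539
```

jog_arm(commands=[[0, 0, 0.015, 0]])

```text
clock: 16.45
tcp_pos: [0.5372, 0.3598, 0.0967]
eef_rot: [-2.306, -2.098, 0.11]
force: [-4.8, -1.0, 5.5]
width: 0.0539
```

jog_arm(commands=[[0, 0, 0.015, 0], [0, 0, 0.015, 0], [0, 0, 0.01, 0]], newtons=6)

```text
clock: 16.75
tcp_pos: [0.5369, 0.3599, 0.0958]
eef_rot: [-2.306, -2.098, 0.106]
force: [-4.5, -2.2, 5.3]
width: 0.0539
```

jog_arm(commands=[[0, 0, 0.01, 0], [0, 0, 0.01, 0], [0, 0, 0, 0]], newtons=3)

```text
clock: 17.05
tcp_pos: [0.5368, 0.36, 0.0934]
eef_rot: [-2.306, -2.098, 0.104]
force: [-3.3, 0.0, 0.6]
width: 0.0552
```

jog_arm(commands=[[0, 0, 0, 0], [0, 0, 0, 0], [0, 0, 0, 0], [0, 0, 0, 0]], hand=1)

```text
clock: 17.45
tcp_pos: [0.5398, 0.3607, 0.0935]
eef_rot: [-2.309, -2.1, 0.095]
force: [-0.7, 0.0, -0.6]
width: 0.0847
```

jog_arm(commands=[[0, 0, -0.1, 0], [0, 0, -0.3, 0], [0, 0, -0.33, 0], [0, 0, -0.33, 0]])

```text
clock: 17.85
tcp_pos: [0.5449, 0.362, 0.2486]
eef_rot: [-2.306, -2.097, 0.124]
force: [-0.0, -0.0, -0.2]
width: 0.0886
```

```bash
python3 -c "
from h import *
plan(.52,-.2,1.48,.25);print(tool()[2].round(3))"
```

```text
tcp [0.5449 0.362  0.2486] a 1.477 q6 0.64 F [-0.  -0.  -0.2] w 0.0886 | shift [-3.742  0.194  0.14 ] turn -0.005
[[ 0.093  0.993 -0.074]
 [ 0.995 -0.096 -0.036]
 [-0.043 -0.07  -0.997]]
```

jog_arm(commands=[[-0.32, 0.017, 0.01, 0], [-0.32, 0.017, 0.01, 0], [-0.32, 0.017, 0.01, 0], [-0.32, 0.017, 0.01, 0], [-0.32, 0.017, 0.01, 0], [-0.32, 0.017, 0.01, 0], [-0.32, 0.017, 0.01, 0], [-0.32, 0.017, 0.01, 0]])

```text
clock: 18.65
tcp_pos: [0.5387, -0.0255, 0.2741]
eef_rot: [-2.307, -2.122, 0.063]
force: [0.7, -0.5, -1.5]
width: 0.0882
```

```bash
python3 -c "
from h import *
plan(.52,-.2,1.48,.25);print(tool()[2].round(3))
c=cam('top');s=cam('scene')
a=cv2.resize(c['img'][140:215,105:180],None,fx=5.2,fy=5.2,interpolation=2)[:390,:390];b=cv2.resize(c['img'][155:215,335:395],None,fx=6.5,fy=6.5,interpolation=2)
cv2.imwrite('pics/p7.png',np.hstack([a,b])[:,:,::-1])"
```

```text
tcp [ 0.5387 -0.0255  0.2741] a 1.488 q6 0.01 F [ 0.7 -0.5 -1.5] w 0.0882 | shift [-1.165 -0.021  0.191] turn 0.015
[[ 0.083  0.996 -0.034]
 [ 0.996 -0.084 -0.022]
 [-0.025 -0.032 -0.999]]
```

View pics/p7.png

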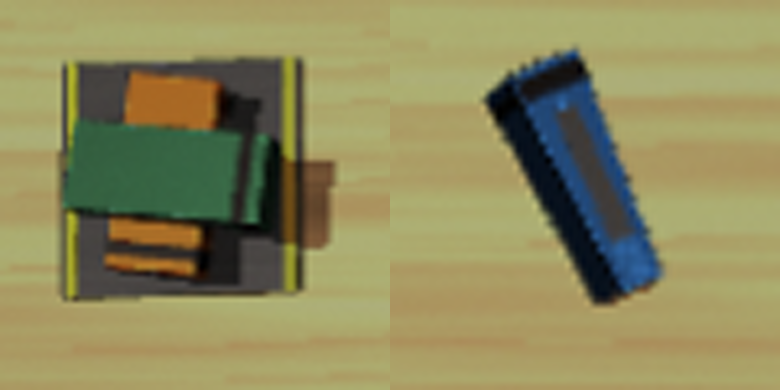

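Green sits crosswise on orange (top crop thin end (70,165), thick end (264,181)). Blue lies on its flank: thick end top edge (515,78)–(578,48), thin end (620,293)–(662,270).

```bash
python3 - <<'E'
from h import *
c=cam("top")
px=np.array([[270,137],[258,226],[75,121],[64,208]])/5.2+[105,140]-.4
print(fit(c,px,[.54,.37,-1.66],.068))
q=np.array([[515,78],[578,48],[620,293],[662,270]],float); q=(q-[390,0])/6.5+[335,155]-.4
P=np.array([at(c,*u,.054) for u in q]); print(P.round(4).tolist())
k=(P[0]+P[1])/2; n=(P[2]+P[3])/2; d=k-n; yaw=np.arctan2(d[1],d[0]); ctr=(k+n)/2; print("blue ctr",ctr,"yaw",yaw,np.linalg.norm(d))
for t in ((452/1.5*0+505,183),(502,352)): print("collar/clamp",at(c,t[0]/1.5,t[1]/1.5,.02))
plan(ctr[0],ctr[1],yaw)
E
```

```text
(array([ 0.53418599,  0.36064771, -1.67434296]), np.float64(0.28187717265309686))
[[0.5651, -0.321, 0.054], [0.5802, -0.3525, 0.054], [0.4584, -0.3688, 0.054], [0.4698, -0.3897, 0.054]]
blue ctr [ 0.51836822 -0.3580016   0.054     ] yaw 0.3733052890622058 0.11656683943352325
collar/clamp [ 0.72255001 -0.27652831  0.02      ]
collar/clamp [ 0.34896036 -0.2608693   0.02      ]
tcp [ 0.5389 -0.0264  0.2739] a 1.482 q6 0.02 F [ 0.6  1.  -0.8] w 0.0879 | shift [-2.214  0.061  0.054] turn 2.217
```

Green at (0.534,0.361), squarely crosswise, 11 mm off centre (limit 18). Blue at (0.518,-0.358), yaw 0.37. I'll push it from its +y side with closed fingers.

jog_arm(commands=[[0, 0, 0, 0.28], [0, 0, 0, 0.28], [0, 0, 0, 0.28], [0, 0, 0, 0.28], [0, 0, 0, 0.28], [0, 0, 0, 0.28], [0, 0, 0, 0.28], [0, 0, 0, 0.26]], hand=0, newtons=20)

```text
clock: 19.6
tcp_pos: [0.5408, -0.0161, 0.2808]
eef_rot: [3.085, 0.521, -0.045]
force: [-1.0, 0.4, 0.3]
width: 0.0261
```

```bash
python3 -c "
from h import *
plan(.5,-.302,.373,.1);print(tool()[2].round(3))"
```

```text
tcp [ 0.5408 -0.0161  0.2808] a 0.334 q6 1.18 F [-1.   0.4  0.3] w 0.0261 | shift [-0.846  1.701  1.246] turn -0.077
[[ 0.944  0.328 -0.026]
 [ 0.328 -0.944 -0.018]
 [-0.03   0.008 -1.   ]]
```

jog_arm(commands=[[-0.12, 0.245, 0.08, -0.07], [-0.12, 0.245, 0.08, 0], [-0.12, 0.245, 0.1, 0], [-0.12, 0.245, 0.15, 0], [-0.12, 0.245, 0.2, 0], [-0.12, 0.245, 0.2, 0], [-0.1, 0.22, 0.2, 0]])

```text
clock: 20.3
tcp_pos: [0.527, -0.294, 0.1438]
eef_rot: [3.064, 0.603, -0.008]
force: [0.2, -0.6, 0.4]
width: 0.0002
```

```bash
python3 -c "
from h import *
plan(.5,-.302,.373,.054);print(tool()[2].round(3))"
```

```text
tcp [ 0.527  -0.294   0.1438] a 0.389 q6 0.65 F [ 0.2 -0.6  0.4] w 0.0002 | shift [-0.182 -0.029  0.6  ] turn 0.031
[[ 0.925  0.379 -0.001]
 [ 0.379 -0.925 -0.019]
 [-0.009  0.017 -1.   ]]
```

jog_arm(commands=[[-0.16, -0.03, 0.2, 0.03], [-0.02, 0, 0.25, 0], [0, 0, 0.13, 0]])

```text
clock: 20.6
tcp_pos: [0.5026, -0.3043, 0.0551]
eef_rot: [3.067, 0.576, -0.003]
force: [-0.1, -0.0, 1.2]
width: 0.0003
```

```bash
python3 -c "
from h import *
plan(.522,-.358,.373,.054);print(tool()[2].round(3))"
```

```text
tcp [ 0.5026 -0.3043  0.0551] a 0.371 q6 0.64 F [-0.1 -0.   1.2] w 0.0003 | shift [-0.009  0.38   0.015] turn -0.004
[[ 0.932  0.363  0.002]
 [ 0.363 -0.932 -0.021]
 [-0.006  0.02  -1.   ]]
```

jog_arm(commands=[[0, 0.08, 0, 0], [0, 0.05, 0, 0], [0, 0.03, 0, 0], [0, 0.03, 0, 0], [0, 0.03, 0, 0], [0, 0.03, 0, 0]])

```text
clock: 21.2
tcp_pos: [0.5209, -0.3387, 0.0593]
eef_rot: [3.067, 0.583, -0.001]
force: [-1.1, 0.7, 1.3]
width: 0.0002
```

jog_arm(commands=[[0, 0.03, 0, 0], [0, 0.03, 0, 0], [0, 0.03, 0, 0], [0, 0.03, 0, 0]])

```text
clock: 21.6
tcp_pos: [0.5298, -0.3583, 0.0616]
eef_rot: [3.063, 0.582, 0.004]
force: [-0.8, -0.1, -0.6]
width: 0.0004
```

```bash
python3 -c "
from h import *
plan(.522,-.358,.373,.054)
c=cam('scene');save(c,'p8.png',(60,110,190,210),4.5)"
```

```text
tcp [ 0.5298 -0.3583  0.0616] a 0.376 q6 0.58 F [-0.8 -0.1 -0.6] w 0.0004 | shift [-0.047 -0.022  0.05 ] turn 0.005
```

View pics/p8.png

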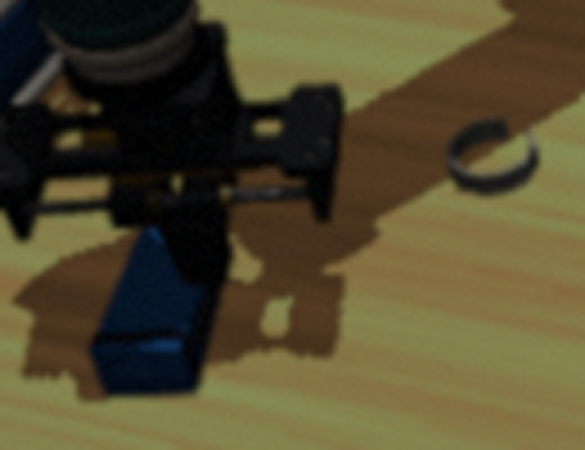

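The thick end face now looks wider than tall (crop (95–195, 345–390)), so blue seems to be over. Raising and backing off to check.

jog_arm(commands=[[0, -0.05, -0.1, 0], [0, 0, -0.3, 0], [0, -0.2, -0.3, 0], [0, -0.33, -0.1, 0], [0, -0.33, 0, 0], [0, -0.33, 0, 0], [0, -0.2, 0, 0]], hand=1)

```text
clock: 22.35
tcp_pos: [0.4503, -0.1536, 0.1836]
eef_rot: [3.063, 0.571, 0.015]
force: [0.7, 0.1, 0.4]
width: 0.0544
```

```bash
python3 -c "
from h import *
plan(.53,-.39,.373,.1)
c=cam('top');s=cam('scene')
b=cv2.resize(c['img'][155:215,335:395],None,fx=6.5,fy=6.5,interpolation=2)
a=cv2.resize(s['img'][140:200,70:130],None,fx=6.5,fy=6.5,interpolation=2)
cv2.imwrite('pics/p9.png',np.hstack([b,a])[:,:,::-1])"
```

```text
tcp [ 0.4503 -0.1536  0.1836] a 0.369 q6 0.84 F [0.7 0.1 0.4] w 0.0544 | shift [-0.075  1.646  0.602] turn -0.009
```

View pics/p9.png

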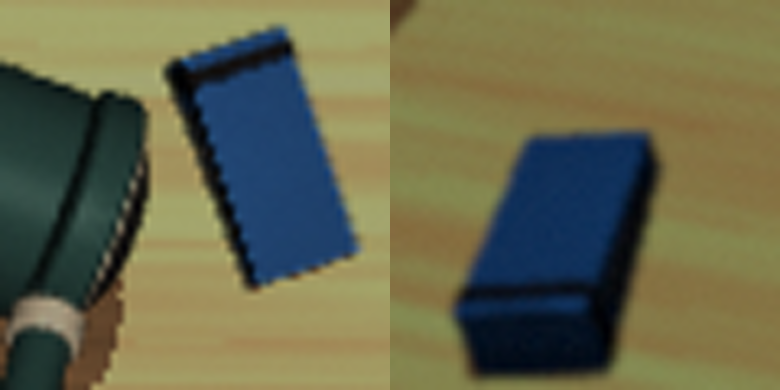

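Blue now lies on a broad face: top face corners in crop, thick end (180,65) and (285,28), thin end (252,288) and (358,250).

```bash
python3 - <<'E'
from h import *
c=cam("top")
px=np.array([[178,65],[285,28],[252,288],[358,250]])/6.5+[335,155]-.4
f,e=fit(c,px,[.53,-.39,.35],0);print(f,e); plan(f[0],f[1],f[2],.06)
E
```

```text
[ 0.53040189 -0.39653307  0.32683546] 0.765361862407417
tcp [ 0.4512 -0.1547  0.1835] a 0.371 q6 0.84 F [ 0.2 -0.1  0.1] w 0.0663 | shift [-0.095  1.67   0.87 ] turn 0.088
```

jog_arm(commands=[[-0.014, 0.24, 0.05, 0.088], [-0.014, 0.24, 0.05, 0], [-0.014, 0.24, 0.05, 0], [-0.014, 0.24, 0.1, 0], [-0.014, 0.24, 0.1, 0], [-0.014, 0.24, 0.1, 0], [-0.014, 0.18, 0.1, 0]])

```text
clock: 23.2
tcp_pos: [0.5247, -0.405, 0.1136]
eef_rot: [3.063, 0.507, 0.033]
force: [-0.0, -0.0, 0.4]
width: 0.0881
```

```bash
python3 -c "
from h import *
plan(.5304,-.3965,.3268,.045);print(tool()[2].round(3))"
```

```text
tcp [ 0.5247 -0.405   0.1136] a 0.328 q6 0.56 F [-0.  -0.   0.4] w 0.0881 | shift [ 0.048 -0.059  0.456] turn 0.003
[[ 0.947  0.322  0.027]
 [ 0.322 -0.946 -0.033]
 [ 0.015  0.04  -0.999]]
```

jog_arm(commands=[[0.045, -0.055, 0.25, 0], [0, 0, 0.2, 0], [0, 0, 0.08, 0], [0, 0, 0.03, 0]])

```text
clock: 23.6
tcp_pos: [0.5322, -0.4092, 0.0266]
eef_rot: [3.06, 0.493, 0.036]
force: [-0.3, 0.3, 0.6]
width: 0.0879
```

```bash
python3 -c "
from h import *
plan(.5304,-.3965,.3268,.02);print(tool()[2].round(3))"
```

```text
tcp [ 0.5322 -0.4092  0.0266] a 0.32 q6 0.57 F [-0.3  0.3  0.6] w 0.0879 | shift [ 0.015 -0.086  0.04 ] turn -0.013
[[ 0.949  0.314  0.029]
 [ 0.315 -0.948 -0.038]
 [ 0.016  0.045 -0.999]]
```

jog_arm(commands=[[0.015, -0.085, 0.03, -0.015], [0, 0, 0, 0]])

```text
clock: 23.8
tcp_pos: [0.5303, -0.3965, 0.0217]
eef_rot: [3.058, 0.504, 0.035]
force: [0.5, 0.5, 0.0]
width: 0.088
```

jog_arm(commands=[[0, 0, 0, 0], [0, 0, 0, 0], [0, 0, 0, 0], [0, 0, 0, 0], [0, 0, 0, 0]], hand=0, newtons=20)

```text
clock: 24.3
tcp_pos: [0.5331, -0.3971, 0.0272]
eef_rot: [3.051, 0.506, 0.044]
force: [0.9, -1.1, -4.7]
width: 0.0541
```

```bash
python3 -c "
from h import *
plan(.5304,-.3965,.3268,.02);print(tool()[2].round(3))"
```

```text
tcp [ 0.5331 -0.3971  0.0272] a 0.329 q6 0.58 F [ 0.9 -1.1 -4.7] w 0.0541 | shift [-0.017 -0.012  0.047] turn 0.005
[[ 0.946  0.322  0.036]
 [ 0.323 -0.945 -0.043]
 [ 0.02   0.052 -0.998]]
```

jog_arm(commands=[[0, 0, -0.1, 0], [0, 0, -0.3, 0], [0, 0, -0.33, 0], [0, 0, -0.33, -0.2]])

```text
clock: 24.7
tcp_pos: [0.5189, -0.3838, 0.1767]
eef_rot: [3.044, 0.666, 0.009]
force: [0.9, -1.6, -5.5]
width: 0.0542
```

jog_arm(commands=[[0.12, -0.29, -0.05, -0.28], [0.15, -0.28, -0.05, -0.28], [0.19, -0.25, -0.05, -0.28], [0.22, -0.22, -0.05, -0.28], [0.25, -0.19, -0.05, -0.28], [0.27, -0.16, -0.05, -0.28], [0.29, -0.12, -0.04, -0.28], [0.31, -0.08, -0.03, -0.12]])

```text
clock: 25.5
tcp_pos: [0.4825, -0.0023, 0.2336]
eef_rot: [2.265, 2.116, -0.008]
force: [0.4, -0.2, -4.7]
width: 0.0542
```

```bash
python3 -c "
from h import *
plan(.536,.366,1.467,.21);print(tool()[2].round(3))"
```

```text
tcp [ 0.4825 -0.0023  0.2336] a 1.503 q6 0.05 F [ 0.4 -0.2 -4.7] w 0.0542 | shift [2.478 0.187 0.082] turn 0.071
[[ 0.068  0.997  0.025]
 [ 0.997 -0.067 -0.034]
 [-0.032  0.027 -0.999]]
```

jog_arm(commands=[[0.32, 0.025, 0, 0.07], [0.32, 0.025, 0, 0], [0.32, 0.025, 0, 0], [0.32, 0.025, 0, 0], [0.32, 0.025, 0, 0], [0.32, 0.025, 0, 0], [0.32, 0.025, 0, 0]])

```text
clock: 26.2
tcp_pos: [0.5332, 0.3414, 0.2247]
eef_rot: [2.301, 2.077, -0.013]
force: [1.0, -0.5, -3.9]
width: 0.0541
```

```bash
python3 -c "
from h import *
plan(.536,.366,1.467,.15);print(tool()[2].round(3))"
```

```text
tcp [0.5332 0.3414 0.2247] a 1.468 q6 0.67 F [ 1.  -0.5 -3.9] w 0.0541 | shift [ 0.182 -0.011  0.492] turn 0.003
[[ 0.102  0.995  0.022]
 [ 0.994 -0.101 -0.037]
 [-0.034  0.025 -0.999]]
```

jog_arm(commands=[[0.15, -0.01, 0.2, 0], [0.03, 0, 0.2, 0], [0, 0, 0.1, 0]], newtons=14)

```text
clock: 26.5
tcp_pos: [0.5369, 0.3756, 0.1504]
eef_rot: [2.294, 2.086, -0.001]
force: [-0.2, -0.2, -6.8]
width: 0.0543
```

```bash
python3 -c "
from h import *
plan(.536,.366,1.467,.13);print(tool()[2].round(3))
c=cam('scene');save(c,'p10.png',(330,130,470,260),4)"
```

```text
tcp [0.5369 0.3756 0.1504] a 1.475 q6 0.71 F [-0.2 -0.2 -6.8] w 0.0543 | shift [-0.061 -0.004  0.138] turn 0.016
[[ 0.095  0.995  0.027]
 [ 0.995 -0.095 -0.03 ]
 [-0.028  0.03  -0.999]]
```

View pics/p10.png

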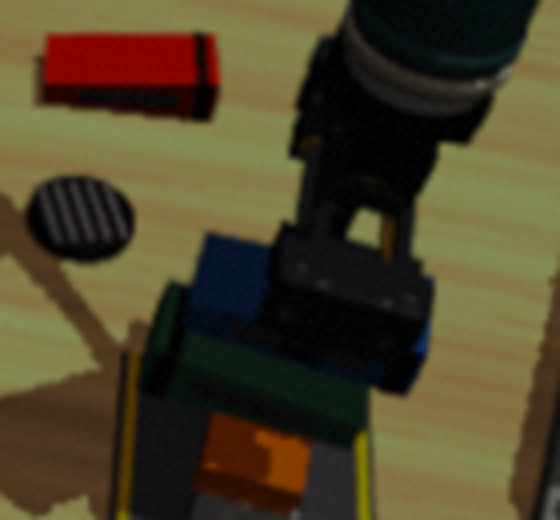

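Blue hangs over green, about 12 mm too far towards +y (blue front edge mid (300,360), green's (272,383)). Correcting on the way down.

jog_arm(commands=[[-0.06, 0, 0.06, 0.015], [-0.03, 0, 0.04, 0]])

```text
clock: 26.75
tcp_pos: [0.5343, 0.3585, 0.133]
eef_rot: [2.304, 2.076, -0.009]
force: [0.3, -0.6, -5.9]
width: 0.054
```

```bash
python3 -c "
from h import *
plan(.536,.362,1.467,.125);print(tool()[2].round(3))"
```

```text
tcp [0.5343 0.3585 0.133 ] a 1.467 q6 0.7 F [ 0.3 -0.6 -5.9] w 0.054 | shift [0.026 0.007 0.053] turn -0.001
[[ 0.104  0.994  0.023]
 [ 0.994 -0.103 -0.034]
 [-0.031  0.026 -0.999]]
```

jog_arm(commands=[[0.026, 0.007, 0.015, 0]])

```text
clock: 26.85
tcp_pos: [0.5357, 0.3601, 0.1307]
eef_rot: [2.306, 2.074, -0.01]
force: [-0.6, 0.1, -4.8]
width: 0.0544
```

jog_arm(commands=[[0, 0, 0.012, 0]])

```text
clock: 26.95
tcp_pos: [0.5366, 0.3598, 0.1299]
eef_rot: [2.307, 2.072, -0.007]
force: [-0.2, 1.0, -4.6]
width: 0.054
```

jog_arm(commands=[[0, 0, 0.012, 0]])

```text
clock: 27.05
tcp_pos: [0.5374, 0.3597, 0.1293]
eef_rot: [2.308, 2.071, -0.004]
force: [-0.3, 0.4, -3.8]
width: 0.0544
```

jog_arm(commands=[[0, 0, 0.015, 0], [0, 0, 0.015, 0]], newtons=12)

```text
clock: 27.25
tcp_pos: [0.5387, 0.3602, 0.1268]
eef_rot: [2.309, 2.07, 0.001]
force: [-0.6, 1.1, -3.6]
width: 0.0537
```

jog_arm(commands=[[0, 0, 0.012, 0], [0, 0, 0.012, 0]])

```text
clock: 27.45
tcp_pos: [0.5388, 0.3607, 0.1257]
eef_rot: [2.309, 2.07, 0.002]
force: [-6.3, -2.6, 10.1]
width: 0.0539
```

jog_arm(commands=[[0, 0, 0.012, 0], [0, 0, 0.01, 0]])

```text
clock: 27.65
tcp_pos: [0.5388, 0.3607, 0.1257]
eef_rot: [2.308, 2.07, 0.002]
force: [-3.9, -1.7, 4.2]
width: 0.0544
```

jog_arm(commands=[[0, 0, 0.012, 0], [0, 0, 0.012, 0], [0, 0, 0.01, 0]], newtons=6)

```text
clock: 27.95
tcp_pos: [0.5388, 0.3608, 0.1257]
eef_rot: [2.308, 2.07, 0.002]
force: [-4.7, -1.6, 5.8]
width: 0.0543
```

jog_arm(commands=[[0, 0, 0.008, 0], [0, 0, 0.005, 0]], newtons=3)

```text
clock: 28.15
tcp_pos: [0.5388, 0.361, 0.1255]
eef_rot: [2.307, 2.071, 0.003]
force: [-4.2, -1.8, 4.2]
width: 0.0543
```

```bash
python3 -c "
from h import *
plan(.536,.362,1.467,.125);print(tool()[2].round(3))
c=cam('scene');save(c,'p11.png',(330,130,470,260),4)"
```

```text
tcp [0.5388 0.361  0.1255] a 1.462 q6 0.7 F [-4.2 -1.8  4.2] w 0.0543 | shift [ 0.005 -0.02   0.002] turn -0.009
[[ 0.108  0.994  0.029]
 [ 0.994 -0.107 -0.029]
 [-0.026  0.032 -0.999]]
```

The picture limit is reached, so I go on by force. Contact is steady at 4 N and z is flat at 0.1256, which agrees with flush. Opening.

jog_arm(commands=[[0, 0, 0, 0], [0, 0, 0, 0], [0, 0, 0, 0], [0, 0, 0, 0], [0, 0, 0, 0]], hand=1)

```text
clock: 28.7
tcp_pos: [0.5419, 0.3623, 0.125]
eef_rot: [2.306, 2.07, 0.014]
force: [0.5, 0.4, 0.7]
width: 0.0878
```

jog_arm(commands=[[0, 0, -0.1, 0], [0, 0, -0.3, 0], [0, 0, -0.33, 0], [0, 0, -0.2, 0]])

```text
clock: 29.1
tcp_pos: [0.5338, 0.3638, 0.2633]
eef_rot: [2.307, 2.071, -0.007]
force: [0.6, 0.3, 0.4]
width: 0.088
```

jog_arm(commands=[[-0.32, 0, 0, 0], [-0.32, 0, 0, 0], [-0.32, 0, 0, 0], [-0.32, 0, 0, 0], [-0.32, 0, 0, 0], [-0.32, 0, 0, 0], [-0.32, 0, 0, 0], [-0.2, 0, 0, 0]])

```text
clock: 29.9
tcp_pos: [0.4994, -0.0045, 0.2928]
eef_rot: [2.287, 2.074, 0.04]
force: [0.1, 0.1, 0.3]
width: 0.0878
```

```bash
python3 - <<'E'
from h import *
c=cam("top"); s=cam("scene")
def bl(c,box):
    hsv=cv2.cvtColor(c["img"],cv2.COLOR_RGB2HSV).astype(int); m=np.zeros(hsv.shape[:2],bool)
    x0,y0,x1,y1=box; m[y0:y1,x0:x1]=True
    return m&(hsv[...,0]>95)&(hsv[...,0]<130)&(hsv[...,1]>110)
mt=bl(c,(95,130,190,225)); n,l,st,ce=cv2.connectedComponentsWithStats(mt.astype(np.uint8)); print(st[1:].tolist(),ce[1:].round(1).tolist())
# rectangle fit to the blue top (level, z=.128)
ys,xs=np.nonzero(mt); r=cv2.minAreaRect(np.c_[xs,ys].astype(np.float32)); print("rect",r)
bx=cv2.boxPoints(r); W=np.array([at(c,*p,.128) for p in bx]); print(W.round(4).tolist(), "mean",W.mean(0).round(4))
pred=proj(c,wedge(.534,.361,1.467,.098,.0665)); print("pred top corners",pred.round(1).tolist())
for nm,cc,x in (("top",c,1),("scene",s,1)):
    for col in ("green","orange"):
        m=mask(cc,col).astype(np.uint8); k,l,st,ce=cv2.connectedComponentsWithStats(m)
        print(nm,col,[st[i].tolist() for i in range(1,k) if st[i,4]>60 and ((nm=="top" and st[i,0]<190 and st[i,1]<220) or (nm=="scene" and st[i,0]>330 and st[i,1]>150))])
ms=bl(s,(340,130,460,280)); n,l,st,ce=cv2.connectedComponentsWithStats(ms.astype(np.uint8)); print("scene blue",st[1:].tolist(),ce[1:].round(1).tolist(),"pred",proj(s,wedge(.534,.361,1.467,.098,.0665)).round(1).tolist())
print(tool()[0])
# coarse letter map of the pile, top view
hsv=cv2.cvtColor(c["img"],cv2.COLOR_RGB2HSV).astype(int)
o=mask(c,"orange");g=mask(c,"green")
for y in range(150,200,2): print("".join("B" if mt[y,x] else "O" if o[y,x] else "G" if g[y,x] else "k" if hsv[y,x,2]<45 else "." for x in range(112,172)))
E
```

```text
[[115, 159, 4, 18, 39], [119, 160, 39, 22, 659]] [[116.5, 167.7], [138.3, 170.7]]
rect ((136.01219177246094, 170.39024353027344), (41.853553771972656, 18.442068099975586), 6.340191841125488)
[[0.5151, 0.4204, 0.128], [0.5713, 0.4167, 0.128], [0.5577, 0.2918, 0.128], [0.5015, 0.2962, 0.128]] mean [0.5364 0.3563 0.128 ]
pred top corners [[112.8, 177.8], [115.4, 160.2], [152.9, 182.0], [155.3, 164.5]]
top green [[180, 217, 107, 167, 9315]]
top orange []
scene green []
scene orange [[380, 234, 27, 20, 361]]
scene blue [[380, 156, 1, 1, 1], [379, 158, 1, 1, 1], [340, 189, 1, 1, 1], [367, 194, 60, 43, 1383], [367, 224, 2, 2, 2], [370, 224, 1, 1, 1], [366, 227, 2, 1, 2], [369, 227, 1, 1, 1], [418, 230, 1, 1, 1]] [[380.0, 156.0], [379.0, 158.0], [340.0, 189.0], [396.3, 213.2], [367.5, 224.5], [370.0, 224.0], [366.5, 227.0], [369.0, 227.0], [418.0, 230.0]] pred [[428.0, 205.8], [425.6, 224.5], [372.8, 190.8], [368.2, 208.4]]
[ 0.49972619 -0.00516036  0.29294723]
............................................................
............................................................
..........
[... 692 characters left out ...]
BBBBBBBBBBBBBBkk...k.........
......GkkkkBkBBBBBBBBBBBBBBBBBBBBBBBBBBBBBBBkkk...k.........
........kGGGGGGGGGGGGGGGkkGGkkkBBBBBBBBBBBBBkkk...k.........
..........................kkkkkkkGGGGkkkGGkkkkk...k.........
................................kkkkkkkkkkkkkkk...k.........
................................kkkkkkk.......k.............
..............................kkkkkkkkk.....................
...............................kkkkkkkk.....................
....................kk...OOOO..kkkkkkkk.....................
..............................kkkkkkkkk.....................
............................................................
............................................................
```

```bash
python3 -c "
from bench import *
print(finish_job())"
```

```text
the job is handed in; nothing more can be done
None
```

The pile is built and handed in at about 30 s: orange reversed on grey, green crosswise on orange, and blue toppled onto a broad face, then reversed on green. Each was set down by feel and released before the next. The highest wrist force I saw was about 15 N.

| Check (top camera) | Measured | Limit |
|---|---|---|
| Orange from grey, last measured before green was placed | about 2 mm, under 1° | 15 mm, 9° |
| Green from orange | about 11 mm, under 1° | 18 mm, about 10° |
| Blue from green, after release | about 5 mm, under 1°, thick end opposite | 15 mm, 9° |

Some checks were weak, missing or disagreed:
- **Scene camera:** it read about 6 mm further in +y than the top camera and the arm, so I used it only for relative checks.
- **Wrist tilt:** the wrist tilted up to about 4.7° during the job, about 4° of it when green was lowered. I eased the grip so the faces could settle flush.
- **Blue's flushness:** I had used up the 12 pictures by then. It rests on the contact height, the steady force and the colour outline in the image, and I did not see it directly.
- **Bystanders and grey:** I never re-measured these. Nothing came near the bystanders, and orange's visible edges had not moved after green was placed.

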